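Unlock the nozzle drawer with its key

TASK

Unlock the grey cabinet and open its drawer: take the larger key, with the wide rectangular bow, from the wooden block (not the one with the small round bow), push it fully home in the lock on the cabinet's top, and turn it clockwise to the stop. Then pull the drawer out as far as it goes by its handle, leaving the key fully in the lock, and leave the other key and everything else on the bench undisturbed.

Things in the scene. Friction and masses are not known exactly. Their poses are not given: they have to be found in the camera images.
- cabinet: Grey steel cabinet fixed to the bench, 180 mm deep (x), 300 mm wide (y), 100 mm tall; its front faces its own -x. Origin at the centre of its underside. Drawer behind the right part of the front (its -y side), lock in the top of the left part (its +y side). A hidden bolt holds the drawer shut until the lock is turned.
- keyhole (a point): Centre of the keyhole's mouth, on top of a 70 mm square steel lock plate 4 mm proud of the cabinet's top; at (-30, 100, 104) mm in the cabinet's frame, axes as the cabinet's (z up). A slot straight down, 38 mm long along its x, 9 mm wide along its y, with a 13 mm square widening at its centre for the stem. Lock plate 24 mm deep, room below.
- lock (a joint): Turn of the hidden core under the plate (rad): 0 at the start, in line with the slot; grows clockwise seen from above to a stop at 1.2 (about 70 degrees). Friction about 0.06 N m, no spring, stays where left. Up to 0.12 rad of slack between key and core: the key must turn up to about 1.32 rad to reach the stop. The bolt lets the drawer go from about 0.65.
- drawer (a joint): How far the drawer is pulled out (m): 0 shut, 0.09 at its stop; slides along the cabinet's -x, friction about 1.5 N, no spring. It cannot be pulled until the lock is turned.
- handle (a point): Centre of the drawer's handle: a horizontal round steel bar, 10 mm thick, 110 mm long along the cabinet's y, 50 mm in front of the drawer's face (centre line) and 85 mm above the bench (15 mm below the cabinet's top), open above and below; moves with the drawer. At (-140, -50, 85) mm in the cabinet's frame with the drawer shut.
- key_block: Wooden key block fixed to the bench, 200 mm (x) by 70 mm (y), 60 mm tall, origin at the centre of its underside; two crosswise slots in its top, 13 mm (x) by 42 mm (y), at x = -55 and +55 mm, each holding a key upright, bow up, its collar resting on the block's top. Which key is in which slot varies.
- key: The cabinet's key: plain steel, 100 mm long, RECTANGULAR bow, loose, 0.11 to 0.23 kg, stands upright. Origin at its tip, on its axis, z up along it: pointed 10 mm round stem z 0 to 50; round collar 30 mm across, z 50 to 55; flat bow 50 mm along x, 12 mm thick along y, z 55 to 100. In the block its x lies roughly along the block's y. Fully in, its origin is 50 mm below keyhole.
- key_bits (a point): Middle of the key's double bit, a flat crosswise bar 34 mm along the key's x, 6 mm along its y and 14 mm tall (8 to 22 mm above the key's tip); a half turn fits as well. The bits pass the slot and are free to turn, under the plate, only with the collar on the plate or within 3 mm of it. Once turned they are caught there and the key stays in.
- round_key: Another lock's key, standing beside it: the same but with a smaller, ROUND disc bow (34 mm across, 12 mm thick, top 94 mm above its tip) and no bits. Leave it where it is.
- jar_a: Clear jar with a white cap, 84 mm across, 120 mm tall, loose; origin at the centre of its underside. Bystander: do not disturb.
- jar_b: Second jar, the same as jar_a. Bystander: do not disturb.
- cookie_tub: Clear closed tub of cookies, 94 by 94 mm, 63 mm tall, loose, standing on the rear of the cabinet's top, over the drawer; origin at the centre of its underside. Bystander: do not disturb.
- bowl: Metal bowl, 140 mm across, 60 mm tall, loose; origin at the centre of its underside. Bystander: do not disturb.
- spatula: Spatula about 250 mm long lying flat along its x, loose. Bystander: do not disturb.
- rolling_pin: Wooden rolling pin, 260 mm long, 42 mm thick, lying along its x, loose; origin under its middle. Bystander: do not disturb.
- tray: Clear open tray, 150 by 110 by 30 mm, loose; origin at the centre of its underside. Bystander: do not disturb.
There are look-alikes about, which are no part of the job. What is shaped like the key but orange or red is not meant.

How it is judged:
On the way, in this order (a step that is already met when the one before it is completed fails the run):
1. the key is fully home in the lock, not yet turned (z of key in the frame of keyhole below -0.046 m and horizontal distance between key and keyhole below 0.006 m and angle between key's own z axis and vertical below 0.12 rad and value of joint lock below 0.5 rad), for 0.1 s.
2. the lock is turned with the key in it (z of key in the frame of keyhole below -0.046 m and horizontal distance between key and keyhole below 0.006 m and angle between key's own z axis and vertical below 0.12 rad and value of joint lock above 1 rad), for 0.1 s.
3. the drawer is pulled out (value of joint drawer above 0.075 m), for 0.1 s.
At the end, for the whole second after the job is handed in: The lock is turned to over 1.0 rad of its 1.2, the drawer is out by more than 75 mm of its 90, and the key is still in the lock and at rest: its tip more than 46 mm below the keyhole's mouth, within 6 mm of its axis sideways, and upright within 0.12 rad; the drawer is at rest (all of step 2 and value of joint drawer above 0.075 m and linear speed of key below 0.02 m/s and velocity of joint drawer between -0.02 and 0.02 m/s); the robot touches nothing.
It fails at once if the round-bowed key is moved more than 30 mm (distance of round_key from where it was at the start of the episode above 0.03 m).
It fails at once if a bystander (jar, cookie tub, bowl, spatula, rolling pin or tray) is moved more than 30 mm (distance of any of jar_a, jar_b, cookie_tub, bowl, spatula, rolling_pin, tray from where it was at the start of the episode above 0.03 m).
It also fails if it takes over 61 s, if anything falls off the work surface, if the arm or the gripper's body presses on something with over 40 N, if the wrist force passes 120 N, or if a joint passes its speed limit or range.

ROBOT

A 6-joint arm with a two-finger parallel gripper is mounted at the origin on the work surface. World frame = base frame: x ahead of the robot, y to its left, z up, the work surface at z = 0. Lengths are in m, angles in rad, forces in N, time in s.
With the tool pointing down it reaches from about 0.3 to 0.825 m from the base axis. Payload 5.4 kg.
Tool frame: the origin (TCP) lies on the centre line of the jaws, within the pads' length; the fingertips stand r.tcp_to_tips ahead of it and the grasp point (between the pads) lies 2 mm behind it (r.tcp_to_tips is the distance from the TCP to the fingertips, in m); z points along the fingers, y is the line along which they close (so a half turn about z gives the same grasp; the last joint's range is limited). The gripper opens to 92 mm and grips with 3 to 60 N. Pads are 20 mm wide; open, the fingers measure 128 mm over their backs; the gripper's body (75 mm by 189 mm) begins 69 mm behind the grasp point.
Start: joints at [-1.365, 0.158, 1.597, -0, 1.386, -0.21], TCP at [0.232, -0.526, 0.232] pointing down, gripper open.
Joint ranges: [-2.91, 2.91], [-0.94, 2.29], [0.18, 2.7], [-1.29, 4.43], [0.17, 2.64], [-3, 3]. Speed limits (rad/s): [2.57, 2.57, 3.14, 3.14, 3.14, 3.14].

INTERFACE

Orientations are given as a unit quaternion [w, x, y, z].
In Python, from station import r gives the robot as it stands. The module is installed in compiled form; this text tells all that it offers.
- The arm moves only by the tool send_rows, never from a script. Its argument "deltas" is a list of rows, each a list of 3 entries, a list of its own where there are three numbers: the shift along the tool's x, y, z each as a share of 500 mm, from -1 to 1, then the turn, a rotation vector about the tool's x, y, z each as a share of 180 degrees, from -1 to 1, then the closure, from 0 (fully open) to 1 (shut). In form: [[[x, y, z], [wx, wy, wz], fingers], ...]. A call has 1 to 12 rows; each row is the pose to reach, as a shift and turn from the pose commanded when the call began, along the tool's axes at that moment, turning the shorter way round; what a row does not reach only later rows make up. A row lasts 1/10 s, in which the tool goes at most 50 mm and 8.59 degrees, less where a joint would pass 70% of its speed; a pose out of reach is approached as far as the arm can. A call with a number of a shift or a turn outside -1 to 1 is refused whole. A call with a gripper value outside its range is refused whole. The fingers move at their own pace and stop on an object; the grip force is fixed at half the most. Time passes only in rows, so rows that repeat a pose let the fingers close. It gives the time, the measured TCP pose, the force, the opening and the grip force at its end, in the units of the state.
- r.get_obs(): the state, without advancing time (a new reading comes with each control period).
- r.snapshot(name): name is "scene" or "top" or "wrist"; returns the picture (384x512x3 uint8, blue, green, red); there is no depth.
- r.get_calibration(name): a dict with "mtx" (3x3 intrinsics, pixels), "k1" (the pictures are not rectified: a ray, as slopes to the right and down, at radius r is drawn at 1 + k1 r^2 times it, then the intrinsics apply), "R" (3x3) and "t" (3): a world point X has camera coordinates R X + t; the wrist camera has in their place "hand_eye" (4x4, takes a point from camera to tool coordinates, whose origin is the TCP and whose axes are the flange's). Camera axes: x right, y down, z forward; pixel columns grow to the right and rows downward; lengths in m; the calibration is good to about 2 mm. A picture is of the moment at which its call begins: read the wrist's pose just before it. get_calibration takes no time and is no camera call.
- r.close_job(): hands the job in; it is judged then, once.
The state is a dict: "time_s": time; "qpos": joint angles; "dq": joint speeds; "joint_efforts": joint torques, N m; "tool_pos": TCP position; "eef_rot": TCP orientation; "force": force on the tool from outside, world axes, zero at the start; "wrist_torque": the same for the moment, N m; "finger_gap": finger opening in m; "gripper_force": force on a finger pad.
Only numpy, scipy, OpenCV 4.12 (cv2) and the standard library are available. Lean on these libraries where they do the work, as an engineer would, in place of code of your own. Each camera call takes 0.05 s, during which the arm holds its last target. There are 200 camera calls.

## Working session

There is one attempt and no reset: what is moved stays moved. The work goes in short steps, Python scripts to look and compute and a tool call to move; the robot and the scene stay as the last step left them, time stands still between calls to the robot, and variables do not carry over. Pictures are saved under pics/ and viewed, at most 10 in all, crops included, and the job is handed in when it is done.

Besides the shell and the picture viewer there is one more tool, called after "Emit:" as name(argument=value, ...) on one line, values as JSON. send_rows: Moves the arm, as the interface text tells. Shift numbers are shares of 500 mm and turn numbers shares of 180 degrees, none past 1 either way. Its arguments: {"type":"object","properties":{"deltas":{"type":"array"}},"required":["deltas"]}

```bash
mkdir -p pics
python3 - <<'E'
from station import r
import cv2
for n in("scene","top"):
    cv2.imwrite(f"pics/{n}0.png",r.snapshot(n)); c=r.get_calibration(n); print(n,c)
print(r.get_calibration("wrist")); print(r.get_obs(), r.tcp_to_tips)
E
```

```text
scene {'mtx': array([[422.46702556,   0.        , 248.97358629],
       [  0.        , 422.46702556, 183.15045459],
       [  0.        ,   0.        ,   1.        ]]), 'k1': 0.031260239907760286, 'R': array([[ 0.21483173,  0.97647678,  0.0184509 ],
       [ 0.6808982 , -0.13620524, -0.71960112],
       [-0.70016067,  0.16715633, -0.69414249]]), 't': array([-0.14829755, -0.29832751,  1.71308923])}
top {'mtx': array([[376.38122645,   0.        , 261.22350376],
       [  0.        , 376.38122645, 188.87942036],
       [  0.        ,   0.        ,   1.        ]]), 'k1': -0.05819619184817882, 'R': array([[ 0.02400977, -0.99964957,  0.01114751],
       [-0.98389889, -0.02560395, -0.17688249],
       [ 0.17710593, -0.00672111, -0.98416885]]), 't': array([0.03177606, 0.57988256, 1.05641095])}
{'mtx': array([[283.30511194,   0.        , 258.01934706],
       [  0.        , 283.30511194, 194.59447176],
       [  0.        ,   0.        ,   1.        ]]), 'k1': -0.0635482987067066, 'hand_eye': array([[ 4.78766673e-04, -9.63015664e-01, -2.69444987e-01,
         7.55081191e-02],
       [ 9.99999
[... 249 characters left out ...]
': 0.1, 'qpos': array([-1.36511854e+00,  1.58959675e-01,  1.59808503e+00,  1.71464756e-06,
        1.38620577e+00, -2.10076525e-01]), 'dq': array([ 0.00087908, -0.00182072, -0.00145438, -0.00165295, -0.00119395,
        0.00169614]), 'joint_efforts': array([ 6.84291372e-04, -3.86501956e+01, -3.22960854e+01,  7.03783357e-02,
        3.39394924e-02, -4.97044266e-05]), 'tool_pos': array([ 0.23211391, -0.52548945,  0.23074282]), 'eef_rot': array([-8.28910685e-04,  9.78470935e-01,  2.06382998e-01,  2.66571498e-06]), 'force': array([-0.80528979, -0.08103145, -1.06497967]), 'wrist_torque': array([ 0.02903349, -0.05424813, -0.01336385]), 'gripper_force': 0.0, 'finger_gap': 0.09153654733003119} 0.017
```

View pics/scene0.png

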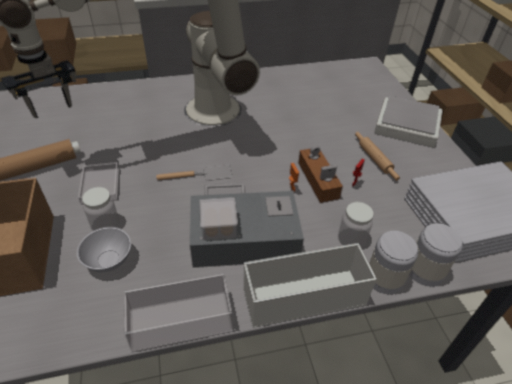

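View pics/top0.png

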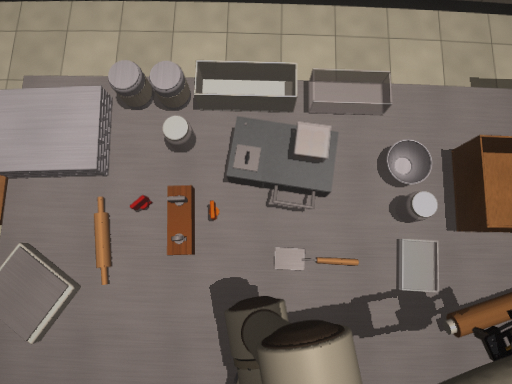

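The scene view shows the cabinet near (245,225) and the block near (320,173). In the top view the cabinet is near (282,155), with the keyhole at about (247,157) and the handle at (291,203). The block is near (180,220), the rectangular-bow key near (177,200) and the round one near (179,239).

```bash
cat > h.py <<'E'
import numpy as np, cv2
from scipy.spatial.transform import Rotation as Ro
from station import r
def cam(n,obs=None):
    c=r.get_calibration(n)
    if n=="wrist":
        q=obs["eef_rot"]; T=np.eye(4); T[:3,:3]=Ro.from_quat(q,scalar_first=True).as_matrix(); T[:3,3]=obs["tool_pos"]
        W=T@c["hand_eye"]; return c["mtx"],c["k1"],W[:3,:3].T,-W[:3,:3].T@W[:3,3]
    return c["mtx"],c["k1"],c["R"],c["t"]
def ray(C,uv):
    K,k,R,t=C; uv=np.atleast_2d(np.float64(uv))
    p=cv2.undistortPoints(uv.reshape(-1,1,2),K,np.array([k,0,0,0.])).reshape(-1,2)
    return -R.T@t, np.c_[p,np.ones(len(p))]@R
def plane(C,uv,z):
    o,d=ray(C,uv); return o+d*((z-o[2])/d[:,2])[:,None]
def proj(C,X):
    K,k,R,t=C; return cv2.projectPoints(np.float64(X).reshape(-1,1,3),cv2.Rodrigues(R)[0],t,K,np.array([k,0,0,0.]))[0].reshape(-1,2)
E
python3 - <<'E'
from h import *
im=cv2.imread("pics/top0.png")
cv2.imwrite("pics/topc.png",cv2.resize(im[110:270,140:350],None,fx=3.7,fy=3.7,interpolation=cv2.INTER_CUBIC))
C=cam("top")
print(plane(C,[[247,157]],.104),plane(C,[[291,204]],.085),plane(C,[[167,186],[193,186],[193,255],[167,255]],.06))
E
```

```text
[[0.66054781 0.08929882 0.104     ]] [[ 0.53151285 -0.03899253  0.085     ]] [[0.57876577 0.32226649 0.06      ]
 [0.5807425  0.24598518 0.06      ]
 [0.38188171 0.23517522 0.06      ]
 [0.3797744  0.30914133 0.06      ]]
```

View pics/topc.png

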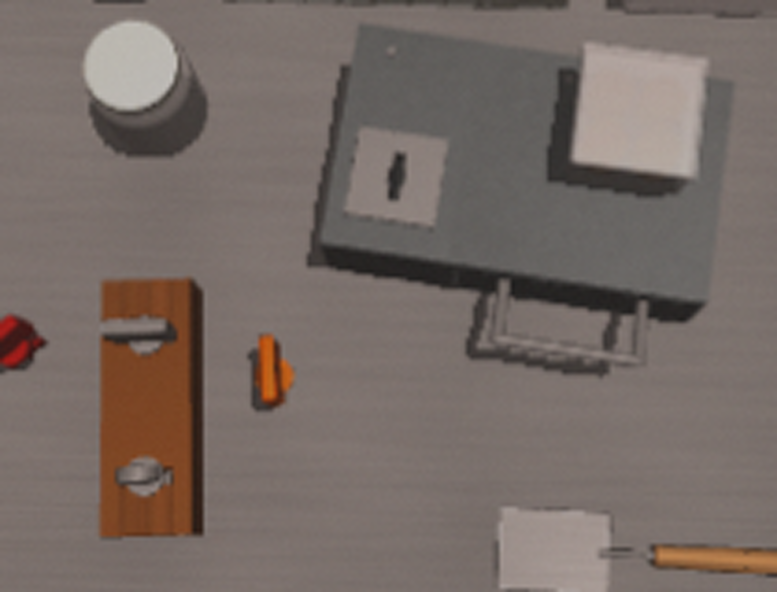

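The crop confirms it: the upper key at crop (138,329) has the straight rectangular bow, and the lower one at (143,475) is the round disc. The keyhole slot is at crop (397,176). The cabinet is yawed slightly.

```bash
cat >> h.py <<'E'
def go(p,psi=None,R=None):
    "shares from measured pose to target (tool down, tool x at yaw psi deg)"
    o=r.get_obs(); R0=Ro.from_quat(o["eef_rot"],scalar_first=True)
    if R is None:
        a=np.radians(psi); x=np.array([np.cos(a),np.sin(a),0]); z=np.array([0,0,-1.]); R=Ro.from_matrix(np.c_[x,np.cross(z,x),z])
    d=R0.inv().apply(np.array(p)-o["tool_pos"])/.5; w=(R0.inv()*R).as_rotvec()/np.pi
    print("shift",d.round(4),"turn",w.round(4)); return d,w
E
python3 - <<'E'
from h import *
C=cam("top"); f=lambda P:np.array(P)/3.7+[140-.36,110-.36]
print("key",plane(C,f([[100,328],[175,328],[138,329]]),.11).round(4))
print("hole",plane(C,f([[397,176],[397,152],[397,200]]),.104).round(4))
K=plane(C,f([[360,23],[733,82],[707,300],[322,243]]),.1);print(K.round(4))
print("handle",plane(C,f([[493,346],[640,360]]),.085).round(4))
print("tub",plane(C,f([[585,42],[708,60],[693,180],[572,160]]),.163).round(4))
go([.36,-.12,.26],55); go([.54,.28,.26],90)
E
```

```text
key [[0.535  0.3084 0.11  ]
 [0.5365 0.252  0.11  ]
 [0.535  0.2798 0.11  ]]
hole [[0.6599 0.0895 0.104 ]
 [0.679  0.0901 0.104 ]
 [0.641  0.0889 0.104 ]]
[[ 0.7849  0.1227  0.1   ]
 [ 0.7447 -0.172   0.1   ]
 [ 0.57   -0.1496  0.1   ]
 [ 0.6066  0.1453  0.1   ]]
handle [[ 0.5326  0.0125  0.085 ]
 [ 0.5246 -0.1005  0.085 ]]
tub [[ 0.7505 -0.0485  0.163 ]
 [ 0.7393 -0.1399  0.163 ]
 [ 0.6471 -0.1279  0.163 ]
 [ 0.6597 -0.0395  0.163 ]]
shift [ 0.5615 -0.6387 -0.0573] turn [-0.0005 -0.0002 -0.1732]
shift [ 1.214  -1.2251 -0.0561] turn [-0.0004 -0.0004 -0.3677]
```

Emit:
send_rows(deltas=[[[0.56, -0.64, -0.057], [0, 0, -0.173], 0], [[0.56, -0.64, -0.057], [0, 0, -0.173], 0], [[0.56, -0.64, -0.057], [0, 0, -0.173], 0], [[0.56, -0.64, -0.057], [0, 0, -0.173], 0], [[0.56, -0.64, -0.057], [0, 0, -0.173], 0], [[0.56, -0.64, -0.057], [0, 0, -0.173], 0], [[0.56, -0.64, -0.057], [0, 0, -0.173], 0], [[0.56, -0.64, -0.057], [0, 0, -0.173], 0], [[0.56, -0.64, -0.057], [0, 0, -0.173], 0], [[0.56, -0.64, -0.057], [0, 0, -0.173], 0], [[0.56, -0.64, -0.057], [0, 0, -0.173], 0], [[0.56, -0.64, -0.057], [0, 0, -0.173], 0]])

```text
time_s: 1.3
tool_pos: [0.3588, -0.1211, 0.2598]
eef_rot: [-0.0, 0.887, 0.461, -0.0]
force: [-0.1, 0.6, 0.7]
finger_gap: 0.0918
gripper_force: 0.0
```

Run:
```python
from h import *
o=r.get_obs();print(o["time_s"],o["tool_pos"],o["qpos"]); go([.535,.28,.23],90)
```

```text
1.3 [ 0.35877732 -0.12105159  0.2597974 ] [-6.47213578e-01 -4.12631622e-01  2.05837102e+00 -4.61779281e-04
  1.49644108e+00 -3.43736172e-02]
shift [ 0.8589 -0.173   0.0593] turn [-2.000e-04  1.000e-04 -1.951e-01]
```

Emit:
send_rows(deltas=[[[0.859, -0.173, 0.059], [0, 0, -0.195], 0], [[0.859, -0.173, 0.059], [0, 0, -0.195], 0], [[0.859, -0.173, 0.059], [0, 0, -0.195], 0], [[0.859, -0.173, 0.059], [0, 0, -0.195], 0], [[0.859, -0.173, 0.059], [0, 0, -0.195], 0], [[0.859, -0.173, 0.059], [0, 0, -0.195], 0], [[0.859, -0.173, 0.059], [0, 0, -0.195], 0], [[0.859, -0.173, 0.059], [0, 0, -0.195], 0], [[0.859, -0.173, 0.059], [0, 0, -0.195], 0], [[0.859, -0.173, 0.059], [0, 0, -0.195], 0], [[0.859, -0.173, 0.059], [0, 0, -0.195], 0], [[0.859, -0.173, 0.059], [0, 0, -0.195], 0]])

```text
time_s: 2.5
tool_pos: [0.5352, 0.2793, 0.2305]
eef_rot: [0.0, 0.707, 0.707, -0.0]
force: [-0.1, 0.2, -0.4]
finger_gap: 0.0919
gripper_force: 0.0
```

Run:
```python
from h import *
o=r.get_obs();print(o["time_s"],o["tool_pos"],o["eef_rot"])
im=r.snapshot("wrist"); cv2.imwrite("pics/w1.png",im); C=cam("wrist",o)
print(proj(C,[[.535,.305,.11],[.535,.255,.11]]))
```

```text
2.5 [0.53520368 0.27931441 0.23048309] [ 7.17615291e-05  7.07491222e-01  7.06722028e-01 -3.75173944e-04]
[[258.46736275 169.1685504 ]
 [258.47629248 217.38214993]]
```

View pics/w1.png

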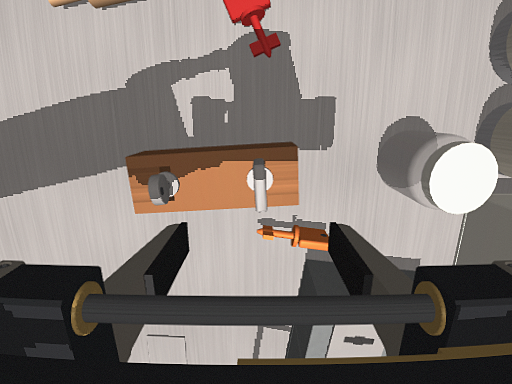

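The picture shows the key's bow top running from about (259,160) to (262,212), slightly tilted, with the round key at (163,187). I'll zoom for edges.

Run:
```python
from h import *
im=cv2.imread("pics/w1.png"); c=im[145:220,230:300]
cv2.imwrite("pics/w1c.png",cv2.resize(c,None,fx=8,fy=8,interpolation=cv2.INTER_NEAREST))
g=c.astype(int); s=g.max(2)-g.min(2)
for v in range(155,218,5): print(v,[(int(im[v,u].max()),int(np.ptp(im[v,u]))) for u in range(248,275,2)])
```

```text
155 [(100, 56), (100, 57), (101, 57), (99, 57), (99, 58), (100, 57), (101, 59), (98, 57), (101, 57), (101, 58), (100, 58), (99, 58), (102, 56), (99, 58)]
160 [(83, 47), (85, 46), (88, 54), (68, 3), (76, 3), (75, 3), (74, 3), (77, 1), (85, 41), (81, 46), (78, 45), (75, 42), (75, 41), (76, 44)]
165 [(202, 117), (204, 116), (170, 92), (89, 2), (105, 5), (105, 6), (104, 5), (106, 5), (96, 35), (197, 113), (191, 109), (192, 109), (193, 110), (195, 111)]
170 [(208, 124), (145, 4), (221, 11), (92, 6), (109, 8), (110, 6), (111, 6), (109, 6), (92, 5), (209, 13), (237, 1), (142, 90), (199, 115), (200, 115)]
175 [(250, 3), (242, 7), (241, 9), (80, 4), (107, 6), (111, 7), (111, 7), (112, 6), (93, 5), (206, 13), (241, 9), (241, 6), (192, 10), (194, 115)]
180 [(245, 2), (241, 7), (249, 8), (132, 8), (221, 14), (240, 13), (242, 12), (234, 15), (166, 9), (202, 13), (239, 9), (239, 8), (233, 18), (184, 114)]
185 [(231, 29), (242, 5), (248, 8), (127, 6), (211, 12), (226, 10), (228, 9), (225, 10), (178, 10), (193, 12), (237, 7), (239, 4), (204, 127), (210, 119)]
190 [(202, 114), (199, 119), (215, 101),
[... 231 characters left out ...]
2, 53), (188, 109), (189, 108), (193, 110), (197, 112)]
200 [(201, 114), (200, 114), (202, 114), (170, 99), (176, 4), (229, 9), (227, 10), (219, 12), (199, 10), (148, 19), (202, 118), (198, 112), (197, 113), (198, 112)]
205 [(199, 114), (201, 115), (200, 116), (206, 126), (152, 4), (229, 10), (224, 11), (216, 14), (201, 11), (147, 8), (202, 127), (197, 123), (197, 123), (194, 120)]
210 [(196, 12), (198, 12), (198, 11), (200, 11), (142, 8), (226, 13), (224, 13), (202, 12), (187, 10), (164, 8), (202, 12), (202, 13), (200, 11), (205, 14)]
215 [(196, 13), (200, 11), (200, 12), (195, 11), (198, 12), (201, 12), (197, 11), (204, 12), (199, 13), (201, 12), (204, 14), (200, 11), (203, 12), (204, 12)]
```

View pics/w1c.png

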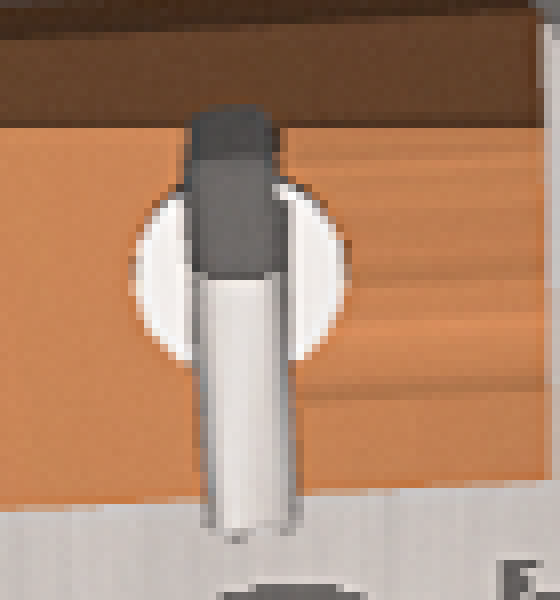

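Run:
```python
from h import *
o=r.get_obs(); C=cam("wrist",o)
P=plane(C,[[259.2,165.2],[261.6,211]],.11); print(P,P.mean(0)); d=P[0]-P[1]; psi=np.degrees(np.arctan2(d[1],d[0])); print(psi,np.linalg.norm(d))
print("collar",plane(C,[[246.6,178],[273.5,178]],.065).mean(0))
R=Ro.from_quat(o["eef_rot"],scalar_first=True)
print("tool frame",R.inv().apply(P.mean(0)-o["tool_pos"]))
go([*P.mean(0)[:2],.0905],psi)
```

```text
[[0.53574519 0.30895281 0.11      ]
 [0.5382063  0.26188761 0.11      ]] [0.53697575 0.28542021 0.11      ]
92.99335881244257 0.04712949736358018
collar [0.53691539 0.28640396 0.065     ]
tool frame [0.00609069 0.00178941 0.12078882]
shift [0.0122 0.0036 0.2806] turn [ 0.      0.0001 -0.017 ]
```

Emit:
send_rows(deltas=[[[0.0125, 0.0036, 0.09], [0, 0, -0.017], 0], [[0.0125, 0.0036, 0.18], [0, 0, -0.017], 0], [[0.0125, 0.0036, 0.25], [0, 0, -0.017], 0], [[0.0125, 0.0036, 0.28], [0, 0, -0.017], 0], [[0.0125, 0.0036, 0.28], [0, 0, -0.017], 0.2], [[0.0125, 0.0036, 0.28], [0, 0, -0.017], 1], [[0.0125, 0.0036, 0.28], [0, 0, -0.017], 1], [[0.0125, 0.0036, 0.28], [0, 0, -0.017], 1], [[0.0125, 0.0036, 0.28], [0, 0, -0.017], 1], [[0.0125, 0.0036, 0.28], [0, 0, -0.017], 1], [[0.0125, 0.0036, 0.28], [0, 0, -0.017], 1], [[0.0125, 0.0036, 0.28], [0, 0, -0.017], 1]])

```text
time_s: 3.75
tool_pos: [0.5366, 0.2875, 0.0906]
eef_rot: [-0.0, 0.688, 0.726, -0.0]
force: [-0.2, 0.2, -1.1]
finger_gap: 0.0304
gripper_force: 0.0
```

Emit:
send_rows(deltas=[[[0, 0, 0], [0, 0, 0], 1], [[0, 0, 0], [0, 0, 0], 1], [[0, 0, 0], [0, 0, 0], 1], [[0, 0, 0], [0, 0, 0], 1], [[0, 0, 0], [0, 0, 0], 1], [[0, 0, 0], [0, 0, 0], 1]])

```text
time_s: 4.35
tool_pos: [0.5366, 0.2874, 0.0906]
eef_rot: [-0.0, 0.688, 0.726, -0.0]
force: [-0.5, 0.8, -1.6]
finger_gap: 0.0117
gripper_force: 30.0
```

Emit:
send_rows(deltas=[[[0, 0, -0.04], [0, 0, 0], 1], [[0, 0, -0.12], [0, 0, 0], 1], [[0, 0, -0.2], [0, 0, 0], 1], [[0, 0, -0.26], [0, 0, 0], 1], [[0, 0, -0.26], [0, 0, 0], 1]])

```text
time_s: 4.85
tool_pos: [0.5393, 0.2883, 0.226]
eef_rot: [0.002, 0.688, 0.726, 0.004]
force: [0.6, 1.1, -2.2]
finger_gap: 0.0121
gripper_force: 30.0
```

Run:
```python
from h import *
o=r.get_obs();print(o["time_s"],o["tool_pos"],o["eef_rot"],o["finger_gap"],o["force"],o["wrist_torque"],o["qpos"])
im=r.snapshot("wrist"); cv2.imwrite("pics/w2.png",im); C=cam("wrist",o)
cv2.imwrite("pics/w2c.png",cv2.resize(im[150:310,170:350],None,fx=4,fy=4,interpolation=cv2.INTER_NEAREST))
go([.6,.16,.23],150)
go([.6595,.0894,.23],172.2)
```

```text
4.85 [0.53933942 0.28829035 0.22603922] [0.0023776  0.68755542 0.72611579 0.00421244] 0.012079808012977655 [ 0.64487593  1.12472002 -2.17620899] [ 0.00202965 -0.09739725  0.01972905] [2.93522313e-01 2.48386179e-01 1.50415926e+00 5.21860586e-05
 1.37937310e+00 2.38972635e-01]
shift [-0.262   0.1103 -0.0147] turn [ 0.0014  0.0004 -0.316 ]
shift [-0.4094  0.2215 -0.0144] turn [ 0.0014  0.0007 -0.4393]
```

View pics/w2c.png

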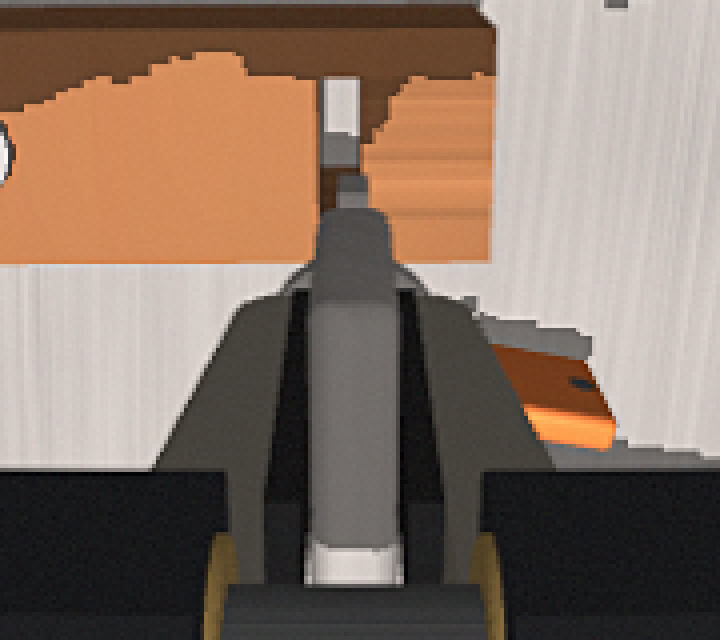

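Key is held, gap 12 mm, bow's front top edge at crop (353,303), i.e. image (258,226); centred between the pads. Next, to a viewing pose behind the lock.

Run:
```python
from h import *
c=r.get_calibration("wrist"); H=np.linalg.inv(c["hand_eye"]); C=(c["mtx"],c["k1"],H[:3,:3],H[:3,3])
print(plane(C,[[170+316/4,225.75],[170+397/4,225.75],[258.7,225.75],[170+305/4,287],[170+402/4,287]],-.0194))
go([.709,.0826,.25],172.2)
```

```text
[[ 0.02287937 -0.00513929 -0.0194    ]
 [ 0.02288354  0.00505244 -0.0194    ]
 [ 0.02288274 -0.00025745 -0.0194    ]
 [-0.01270004 -0.00694395 -0.0194    ]
 [-0.01269481  0.0061626  -0.0194    ]]
shift [-0.4284  0.3198 -0.054 ] turn [ 0.0014  0.0007 -0.4393]
```

Emit:
send_rows(deltas=[[[-0.03, 0.02, -0.054], [0, 0, -0.02], 1], [[-0.08, 0.06, -0.054], [0, 0, -0.06], 1], [[-0.14, 0.1, -0.054], [0, 0, -0.11], 1], [[-0.2, 0.15, -0.054], [0, 0, -0.16], 1], [[-0.26, 0.19, -0.054], [0, 0, -0.21], 1], [[-0.32, 0.235, -0.054], [0, 0, -0.26], 1], [[-0.37, 0.275, -0.054], [0, 0, -0.31], 1], [[-0.4, 0.3, -0.054], [0, 0, -0.36], 1], [[-0.42, 0.31, -0.054], [0, 0, -0.4], 1], [[-0.428, 0.32, -0.054], [0, 0, -0.43], 1], [[-0.428, 0.32, -0.054], [0, 0, -0.439], 1], [[-0.428, 0.32, -0.054], [0, 0, -0.439], 1]])

```text
time_s: 6.1
tool_pos: [0.7071, 0.0827, 0.2449]
eef_rot: [-0.002, 0.069, 0.998, 0.0]
force: [-0.2, 1.2, -2.4]
finger_gap: 0.0115
gripper_force: 30.0
```

Emit:
send_rows(deltas=[[[0, 0, 0], [0, 0, 0], 1], [[0, 0, 0], [0, 0, 0], 1]])

```text
time_s: 6.3
tool_pos: [0.7077, 0.083, 0.2472]
eef_rot: [-0.0, 0.069, 0.998, 0.0]
force: [-0.2, -0.4, -2.6]
finger_gap: 0.0114
gripper_force: 30.0
```

Run:
```python
from h import *
o=r.get_obs();print(o["time_s"],o["tool_pos"],o["eef_rot"],o["finger_gap"],o["qpos"])
im=r.snapshot("wrist"); cv2.imwrite("pics/w3.png",im); C=cam("wrist",o)
print(proj(C,[[.6595,.0894,.104],[.679,.0868,.104],[.64,.092,.104]]))
```

```text
6.3 [0.70768295 0.08295066 0.24717874] [-3.63291096e-04  6.88084121e-02  9.97629826e-01  3.22652672e-05] 0.011441474792365163 [-5.24297643e-02  5.08797420e-01  1.12942759e+00  7.66316680e-05
  1.50409306e+00 -1.48550557e+00]
[[257.49215973 143.73633703]
 [257.5887712  162.60674082]
 [257.39262126 124.26265636]]
```

View pics/w3.png

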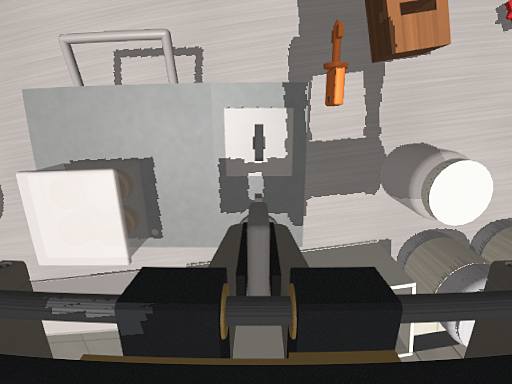

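The slot is at about (258.5,142), spanning v≈123–162, inside the bright lock plate (224–294, 107–176), and the held key is below it at (258,200+). Now measure by mask.

Run:
```python
from h import *
o=r.get_obs(); C=cam("wrist",o); im=cv2.imread("pics/w3.png"); g=im.max(2)
# slot edges subpixel: per row the width of the dark
sub=(g[115:170,240:278]<150).astype(np.uint8)
n,l,st,ce=cv2.connectedComponentsWithStats(sub)
for i in range(1,n): print(st[i],ce[i]+[240,115])
i=1+np.argmax([st[j][4] if 110<ce[j][1]+115<160 else 0 for j in range(1,n)])
for v in range(120,166,3): 
    us=np.where(l[v-115]==i)[0]+240; print(v,us.min() if len(us) else None,us.max() if len(us) else None, end='; ')
print()
cnt=cv2.findContours((g>190).astype(np.uint8)[90:190,215:305],0,2)[0]; c=max(cnt,key=cv2.contourArea); rr=cv2.minAreaRect(c); b=cv2.boxPoints(rr)+[215,90]; print("plate",b)
P=plane(C,b,.104); print(P.round(4),P.mean(0), np.degrees(np.arctan2(*(P-np.roll(P,1,0))[:,1::-1].T)))
```

```text
[ 13   9  12  37 346] [258.5        142.03468208]
[  0  42  38  13 351] [259.86324786 164.58404558]
120 None None; 123 None None; 126 255 262; 129 255 262; 132 255 262; 135 255 262; 138 253 264; 141 253 264; 144 253 264; 147 253 264; 150 255 262; 153 255 262; 156 255 262; 159 255 262; 162 None None; 165 None None; 
plate [[220.00000763 106.99999619]
 [285.99999237 106.99999619]
 [285.99999237 161.99998474]
 [220.00000763 161.99998474]]
[[0.6181 0.057  0.104 ]
 [0.6272 0.1227 0.104 ]
 [0.6826 0.1164 0.104 ]
 [0.6731 0.0476 0.104 ]] [0.65029245 0.08592842 0.104     ] [170.28518899  82.10939937  -6.47965893 -97.86605057]
```

Run:
```python
from h import *
o=r.get_obs(); C=cam("wrist",o)
P=plane(C,[[258.5,123.5],[258.5,160.5],[258.5,142.0]],.104); print(P); d=P[0]-P[1]; print(np.linalg.norm(d),np.degrees(np.arctan2(d[1],d[0])))
R=Ro.from_quat(o["eef_rot"],scalar_first=True); h=P[:2].mean(0); t=R.inv().apply(h-o["tool_pos"]); print("hole in tool",t)
print("shares so key(-2mm,-0.1) over hole:",(t-[-.002,-.0001,0])[:2]/.5, "tip z",o["tool_pos"][2]-.0806)
C=cam("top");cc=cam("scene")
for n in("top","scene"):cv2.imwrite(f"pics/{n}1.png",r.snapshot(n))
```

```text
[[0.63958628 0.09311736 0.104     ]
 [0.67713983 0.08795499 0.104     ]
 [0.6580791  0.09057507 0.104     ]]
0.03790670786720993 172.17279230415534
hole in tool [0.0499796  0.00081207 0.14345104]
shares so key(-2mm,-0.1) over hole: [0.1039592  0.00182413] tip z 0.1668362102591759
```

Emit:
send_rows(deltas=[[[0.03, 0.0005, 0.01], [0, 0, 0], 1], [[0.07, 0.001, 0.04], [0, 0, 0], 1], [[0.1, 0.0018, 0.07], [0, 0, 0], 1], [[0.104, 0.0018, 0.1], [0, 0, 0], 1], [[0.104, 0.0018, 0.11], [0, 0, 0], 1], [[0.104, 0.0018, 0.11], [0, 0, 0], 1], [[0.104, 0.0018, 0.11], [0, 0, 0], 1]])

```text
time_s: 7.15
tool_pos: [0.6577, 0.0902, 0.1933]
eef_rot: [0.001, 0.069, 0.998, 0.0]
force: [-1.1, 0.2, -2.2]
finger_gap: 0.0121
gripper_force: 30.0
```

```bash
cat > chk.py <<'E'
from h import *
o=r.get_obs(); h=np.array([.65836,.09054,.104])
R=Ro.from_quat(o["eef_rot"],scalar_first=True); t=R.inv().apply(h-o["tool_pos"])-[-.002,-.0001,0]
print(o["time_s"],o["tool_pos"],"err xy mm",t[:2]*1000,"tip above mouth mm",(o["tool_pos"][2]-.0806-.104)*1000,o["force"].round(1),o["wrist_torque"].round(2),o["finger_gap"],o["qpos"].round(2),R.as_matrix()[:,2].round(4),"psi",np.degrees(np.arctan2(*R.as_matrix()[1::-1,0])))
E
python3 chk.py; python3 -c "
from h import *
im=r.snapshot('wrist');cv2.imwrite('pics/w4.png',im);cv2.imwrite('pics/w4c.png',cv2.resize(im[140:310,170:350],None,fx=3.5,fy=3.5))"
```

```text
7.15 [0.65767513 0.09024046 0.19329551] err xy mm [1.49172226 0.48051721] tip above mouth mm 8.695507485582885 [-1.1  0.2 -2.2] [ 0.04 -0.16  0.03] 0.012110572418128419 [-0.05  0.41  1.37 -0.    1.36 -1.48] [ 1.4e-03 -1.0e-04 -1.0e+00] psi 172.12755398093367
```

View pics/w4c.png

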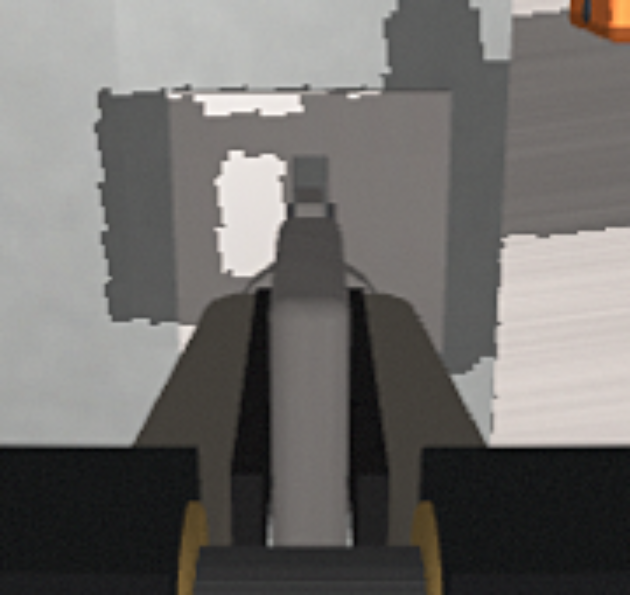

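The bit end at crop (309,180) is in line with the slot; the pose still needs about 1.5 mm along tool x.

Emit:
send_rows(deltas=[[[0.003, 0.001, 0.0], [0, 0, 0], 1], [[0.003, 0.001, 0.004], [0, 0, 0], 1], [[0.003, 0.001, 0.008], [0, 0, 0], 1], [[0.003, 0.001, 0.008], [0, 0, 0], 1], [[0.003, 0.001, 0.008], [0, 0, 0], 1]])

```text
time_s: 7.7
tool_pos: [0.6552, 0.0911, 0.1885]
eef_rot: [-0.0, 0.069, 0.998, 0.0]
force: [0.3, 0.3, -1.8]
finger_gap: 0.0117
gripper_force: 30.0
```

```bash
python3 chk.py
```

```text
7.7 [0.65521129 0.09114063 0.18847019] err xy mm [-1.2234842  -0.06329377] tip above mouth mm 3.870190713829394 [ 0.3  0.3 -1.8] [ 0.02 -0.14  0.06] 0.011658034764446344 [-0.04  0.41  1.38  0.    1.35 -1.48] [-3.e-04  0.e+00 -1.e+00] psi 172.14418374877363
```

Emit:
send_rows(deltas=[[[-0.002, 0, 0], [0, 0, 0], 1], [[-0.002, 0, 0], [0, 0, 0], 1], [[-0.002, 0, 0], [0, 0, 0], 1], [[-0.002, 0, 0], [0, 0, 0], 1]])

```text
time_s: 8.1
tool_pos: [0.6563, 0.091, 0.1886]
eef_rot: [0.0, 0.069, 0.998, 0.0]
force: [1.3, 0.2, -1.8]
finger_gap: 0.0118
gripper_force: 30.0
```

```bash
python3 chk.py
```

```text
8.1 [0.65627869 0.09102815 0.18863922] err xy mm [-0.12642048 -0.10592471] tip above mouth mm 4.0392209851306395 [ 1.3  0.2 -1.8] [ 0.05 -0.17  0.01] 0.011786695876052435 [-0.04  0.41  1.37  0.    1.36 -1.48] [ 0.e+00  1.e-04 -1.e+00] psi 172.14162803670627
```

Aligned. Insert 54 mm in stages; first 24 mm.

Emit:
send_rows(deltas=[[[0, 0, 0.008], [0, 0, 0], 1], [[0, 0, 0.016], [0, 0, 0], 1], [[0, 0, 0.024], [0, 0, 0], 1], [[0, 0, 0.032], [0, 0, 0], 1], [[0, 0, 0.04], [0, 0, 0], 1], [[0, 0, 0.048], [0, 0, 0], 1], [[0, 0, 0.048], [0, 0, 0], 1]])

```text
time_s: 8.8
tool_pos: [0.6558, 0.091, 0.1636]
eef_rot: [-0.001, 0.068, 0.998, -0.0]
force: [-0.9, 0.2, -2.2]
finger_gap: 0.012
gripper_force: 30.0
```

```bash
python3 chk.py
```

```text
8.8 [0.6557793  0.09103921 0.16362604] err xy mm [-0.71348775 -0.03197511] tip above mouth mm -20.973955148590086 [-0.9  0.2 -2.2] [ 0.03 -0.12 -0.03] 0.012018342239992028 [-0.04  0.43  1.4  -0.    1.31 -1.48] [-0.0015  0.     -1.    ] psi 172.1455387903008
```

Emit:
send_rows(deltas=[[[0, 0, 0.01], [0, 0, 0], 1], [[0, 0, 0.02], [0, 0, 0], 1], [[0, 0, 0.03], [0, 0, 0], 1], [[0, 0, 0.04], [0, 0, 0], 1], [[0, 0, 0.05], [0, 0, 0], 1], [[0, 0, 0.056], [0, 0, 0], 1], [[0, 0, 0.06], [0, 0, 0], 1], [[0, 0, 0.06], [0, 0, 0], 1], [[0, 0, 0.06], [0, 0, 0], 1]])

```text
time_s: 9.7
tool_pos: [0.6562, 0.0908, 0.1345]
eef_rot: [-0.0, 0.069, 0.998, -0.0]
force: [0.4, -1.4, -1.7]
finger_gap: 0.0119
gripper_force: 30.0
```

```bash
python3 chk.py
```

```text
9.7 [0.65618335 0.09084613 0.13454243] err xy mm [-0.20430604  0.10466566] tip above mouth mm -50.05756705944457 [ 0.4 -1.4 -1.7] [-0.3   0.03 -0.02] 0.01188537057738525 [-0.04  0.46  1.42 -0.    1.26 -1.48] [-2.e-04 -3.e-04 -1.e+00] psi 172.14315418412576
```

Emit:
send_rows(deltas=[[[0, 0, 0.002], [0, 0, 0], 1], [[0, 0, 0.004], [0, 0, 0], 1], [[0, 0, 0.004], [0, 0, 0], 1], [[0, 0, 0.004], [0, 0, 0], 1]])

```text
time_s: 10.1
tool_pos: [0.6563, 0.0908, 0.1345]
eef_rot: [0.0, 0.068, 0.998, -0.0]
force: [-5.6, -1.8, 8.4]
finger_gap: 0.0121
gripper_force: 30.0
```

```bash
python3 chk.py
```

```text
10.1 [0.65631346 0.09084386 0.13452183] err xy mm [-0.06217985  0.0932707 ] tip above mouth mm -50.078169799009736 [-5.6 -1.8  8.4] [-0.39  0.97 -0.01] 0.012123710071168447 [-0.04  0.46  1.42 -0.    1.26 -1.48] [ 2.e-04 -5.e-04 -1.e+00] psi 172.15181962614875
```

Fully home: the collar is on the plate, with 10 N of contact. Now the clockwise turn about the key's axis, easing the push slightly.

Emit:
send_rows(deltas=[[[0, 0, -0.002], [0, 0, 0.02], 1], [[0, 0.001, -0.002], [0, 0, 0.06], 1], [[-0.0002, 0.0012, -0.002], [0, 0, 0.1], 1], [[-0.0004, 0.0018, -0.002], [0, 0, 0.15], 1], [[-0.0008, 0.0024, -0.002], [0, 0, 0.2], 1], [[-0.0012, 0.0028, -0.002], [0, 0, 0.25], 1], [[-0.0016, 0.0032, -0.002], [0, 0, 0.3], 1], [[-0.0022, 0.0036, -0.002], [0, 0, 0.35], 1], [[-0.0026, 0.0038, -0.002], [0, 0, 0.39], 1], [[-0.003, 0.0039, -0.002], [0, 0, 0.42], 1], [[-0.003, 0.0039, -0.002], [0, 0, 0.434], 1], [[-0.003, 0.0039, -0.002], [0, 0, 0.434], 1]])

```text
time_s: 11.3
tool_pos: [0.6588, 0.093, 0.1346]
eef_rot: [0.001, 0.681, 0.732, 0.001]
force: [-0.2, 0.1, 1.6]
finger_gap: 0.0118
gripper_force: 30.0
```

```bash
python3 chk.py
```

```text
11.3 [0.65878039 0.09296694 0.13455961] err xy mm [-0.39056019 -0.55880515] tip above mouth mm -50.040392780558456 [-0.2  0.1  1.6] [-0.14 -0.04  0.45] 0.011843964407285593 [-0.04  0.47  1.41  0.    1.26 -0.11] [ 2.2e-03  1.0e-04 -1.0e+00] psi 94.07828371124936
```

At the stop (0.45 N m reaction, well above friction, after 78°). Release and lift.

Emit:
send_rows(deltas=[[[0, 0, 0], [0, 0, -0.006], 1], [[0, 0, 0], [0, 0, -0.006], 0.7], [[0, 0, 0], [0, 0, -0.006], 0.6], [[0, 0, 0], [0, 0, -0.006], 0.4], [[0, 0, 0], [0, 0, -0.006], 0.4], [[0, 0, 0], [0, 0, -0.006], 0.4], [[0, 0, -0.04], [0, 0, -0.006], 0.4], [[0, 0, -0.12], [0, 0, -0.006], 0.4], [[0, 0, -0.2], [0, 0, -0.006], 0.4], [[0, 0, -0.2], [0, 0, -0.006], 0.4]])

```text
time_s: 12.3
tool_pos: [0.6615, 0.0927, 0.2415]
eef_rot: [0.005, 0.675, 0.738, 0.004]
force: [1.1, -0.5, 0.8]
finger_gap: 0.0551
gripper_force: 0.0
```

```bash
python3 chk.py
python3 - <<'E'
from h import *
for n in("top",): cv2.imwrite(f"pics/{n}2.png",r.snapshot(n))
im=cv2.imread("pics/top2.png"); cv2.imwrite("pics/top2c.png",cv2.resize(im[110:230,190:350],None,fx=4.5,fy=4.5,interpolation=cv2.INTER_CUBIC))
# handle target from cabinet geometry: hole (cab -30,100), yaw -7.83
a=np.radians(172.16-180); c,s=np.cos(a),np.sin(a); M=np.array([[c,-s],[s,c]])
h=np.array([.65836,.09054]); hd=h+M@np.array([-110,-150])/1000; print("handle",hd)
go([*hd,.235],90+np.degrees(a))
print("pull",M@[-.09,0])
E
```

```text
12.3 [0.66153239 0.09270549 0.24153821] err xy mm [ 0.33735378 -5.00617325] tip above mouth mm 56.9382094211452 [ 1.1 -0.5  0.8] [-0.01 -0.1   0.01] 0.05512477499590009 [-0.04  0.38  1.31  0.    1.44 -0.13] [ 1.280e-02 -4.000e-04 -9.999e-01] psi 95.10879807984828
handle [ 0.5289271  -0.04305313]
shift [-0.2471 -0.2855  0.0039] turn [0.0025 0.     0.0719]
pull [-0.08915876  0.01227665]
```

Emit:
send_rows(deltas=[[[-0.05, -0.06, 0], [0, 0, 0.02], 0.6], [[-0.12, -0.14, 0], [0, 0, 0.05], 0.6], [[-0.2, -0.23, 0], [0, 0, 0.072], 0.6], [[-0.24, -0.28, 0], [0, 0, 0.072], 0.6], [[-0.247, -0.2855, 0], [0, 0, 0.072], 0.6], [[-0.247, -0.2855, 0], [0, 0, 0.072], 0.6], [[-0.247, -0.2855, 0], [0, 0, 0.072], 0.6], [[-0.247, -0.2855, 0], [0, 0, 0.072], 0.6], [[-0.247, -0.2855, 0], [0, 0, 0.072], 0.6]])

```text
time_s: 13.25
tool_pos: [0.5274, -0.0422, 0.2334]
eef_rot: [-0.0, 0.753, 0.658, 0.0]
force: [0.4, 0.4, -0.6]
finger_gap: 0.037
gripper_force: 0.0
```

Run:
```python
from h import *
o=r.get_obs();print(o["time_s"],o["tool_pos"],o["finger_gap"],o["qpos"].round(2));go([.5289,-.0431,.085],82.16)
im=r.snapshot("wrist"); cv2.imwrite("pics/w5.png",im); print(proj(cam("wrist",o),[[.5364,.0114,.085],[.5214,-.0976,.085],[.65836,.09054,.154]]))
```

```text
13.25 [ 0.52739776 -0.04220338  0.2334023 ] 0.03698891560430978 [-0.31  0.04  1.72  0.    1.38 -0.17]
shift [-0.0014  0.0033  0.2968] turn [-0.0001 -0.0001  0.0004]
[[260.29270862 137.31450544]
 [259.93866619 234.65856186]
 [407.38882441  18.50190081]]
```

View pics/w5.png

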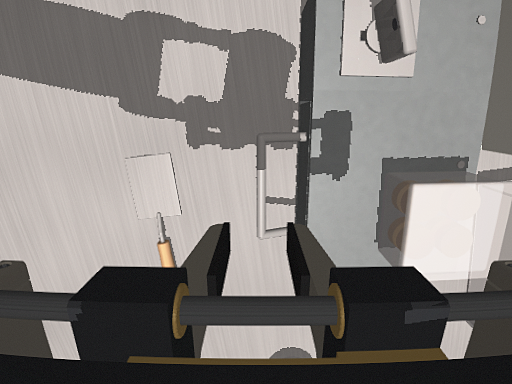

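The handle bar is at u≈262 from v=136 to 236, matching the prediction, and the key stands turned in the lock at (395,25). Descend and grip.

Emit:
send_rows(deltas=[[[-0.001, 0.003, 0.08], [0, 0, 0], 0.6], [[-0.001, 0.003, 0.16], [0, 0, 0], 0.6], [[-0.001, 0.003, 0.23], [0, 0, 0], 0.6], [[-0.001, 0.003, 0.28], [0, 0, 0], 0.6], [[-0.001, 0.003, 0.297], [0, 0, 0], 0.6], [[-0.001, 0.003, 0.297], [0, 0, 0], 0.8], [[-0.001, 0.003, 0.297], [0, 0, 0], 1], [[-0.001, 0.003, 0.297], [0, 0, 0], 1], [[-0.001, 0.003, 0.297], [0, 0, 0], 1], [[-0.001, 0.003, 0.297], [0, 0, 0], 1], [[-0.001, 0.003, 0.297], [0, 0, 0], 1]])

```text
time_s: 14.4
tool_pos: [0.5296, -0.044, 0.0868]
eef_rot: [0.001, 0.754, 0.657, 0.001]
force: [-0.1, 0.6, 5.3]
finger_gap: 0.009
gripper_force: 30.0
```

Run:
```python
from h import *
o=r.get_obs();print(o["time_s"],o["tool_pos"],o["finger_gap"],o["gripper_force"],o["force"]);go(o["tool_pos"]+[-.08916,.01228,0],82.16)
```

```text
14.4 [ 0.52963172 -0.04402673  0.08681479] 0.008986228205423928 30.001234710216522 [-0.12790224  0.58836968  5.28028697]
shift [-0.     -0.18   -0.0006] turn [ 0.0011  0.0001 -0.0001]
```

Emit:
send_rows(deltas=[[[0, -0.01, 0], [0, 0, 0], 1], [[0, -0.03, 0], [0, 0, 0], 1], [[0, -0.06, 0], [0, 0, 0], 1], [[0, -0.09, 0], [0, 0, 0], 1], [[0, -0.12, 0], [0, 0, 0], 1], [[0, -0.145, 0], [0, 0, 0], 1], [[0, -0.165, 0], [0, 0, 0], 1], [[0, -0.175, 0], [0, 0, 0], 1], [[0, -0.18, 0], [0, 0, 0], 1], [[0, -0.18, 0], [0, 0, 0], 1], [[0, -0.18, 0], [0, 0, 0], 1]])

```text
time_s: 15.5
tool_pos: [0.4409, -0.0322, 0.0868]
eef_rot: [0.002, 0.754, 0.657, 0.001]
force: [3.7, -0.9, 6.8]
finger_gap: 0.0092
gripper_force: 30.0
```

Run:
```python
from h import *
o=r.get_obs();print(o["time_s"],o["tool_pos"],o["finger_gap"],o["gripper_force"],o["force"],np.linalg.norm((o["tool_pos"]-[.52963,-.04403,.0868])[:2]))
```

```text
15.5 [ 0.4409144  -0.03219275  0.08678011] 0.009190832760251493 30.00149756669998 [ 3.73843742 -0.94990556  6.79738932] 0.08950183518496488
```

Out about 89.5 mm. Release, lift straight up and check.

Emit:
send_rows(deltas=[[[0, 0, 0], [0, 0, 0], 0.8], [[0, 0, 0], [0, 0, 0], 0.6], [[0, 0, 0], [0, 0, 0], 0.6], [[0, 0, 0], [0, 0, 0], 0.6], [[0, 0, 0], [0, 0, 0], 0.6], [[0, 0, -0.06], [0, 0, 0], 0.6], [[0, 0, -0.14], [0, 0, 0], 0.6], [[0, 0, -0.22], [0, 0, 0], 0.6], [[0, 0, -0.28], [0, 0, 0], 0.6], [[0, 0, -0.28], [0, 0, 0], 0.6], [[0, 0, -0.28], [0, 0, 0], 0.6]])

```text
time_s: 16.6
tool_pos: [0.4392, -0.0314, 0.2251]
eef_rot: [0.0, 0.754, 0.657, 0.0]
force: [-0.4, -0.3, -0.4]
finger_gap: 0.0368
gripper_force: 0.0
```

Run:
```python
from h import *
o=r.get_obs();print(o["time_s"],o["tool_pos"],o["finger_gap"],o["force"])
a=cv2.resize(r.snapshot("scene")[120:280,130:400],None,fx=2.8,fy=2.8); cv2.imwrite("pics/s3.png",a); cv2.imwrite("pics/w6.png",r.snapshot("wrist"))
```

```text
16.6 [ 0.43917154 -0.0313753   0.22512411] 0.0367539816470583 [-0.44498274 -0.33440529 -0.38425264]
```

View pics/s3.png

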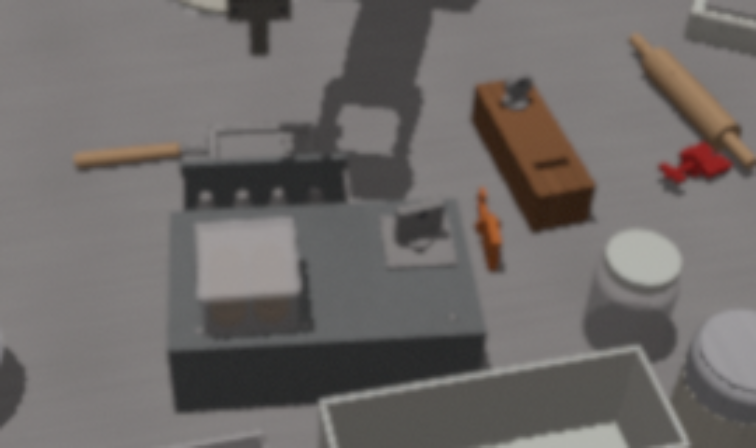

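The drawer is fully out (265,180). The key stands turned and seated in the lock at (418,225), the round key is still in the block at (518,92), and the bystanders look untouched.

```bash
python3 -c "
from station import r
print(r.close_job())"
```

```text
the job is handed in; nothing more can be done
None
```

The job is handed in at about 17 s of the 61 s: the rectangular-bow key is fully home and turned clockwise to the stop, and the drawer is out about 89 mm of its 90. The gripper is clear, and the round key and bystanders look undisturbed; the hand-in returned no verdict.

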